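# Press the popped-up scan target home

## Task

One of the five round black scan targets on top of the white printed cover has popped up and stands higher than the others. With closed fingertips, press that one gently straight down until it is fully home, level with the others, then draw back clear. Do not pull it up, and leave the other four targets, the cover and the things around it untouched.

Things in the scene. Friction and masses are not known exactly. Their poses are not given: they have to be found in the camera images.
- cover: White round 3D-printed cover, 340 mm across, fixed on a low tripod stand. Origin on the table under its centre, z up; its flat crown is 254 mm across, upper face at z = 120 mm; the flank slopes down around it to z = 55 mm, with flat 8 mm black sticker dots. A white ring (57 mm across, 14 mm high) stands on the crown at x = 40 mm, y = 0. Five scan targets sit elsewhere on the crown, at least 80 mm apart.
- target_a_top (a point): centre of the flat top of the popped-up target's head, which moves down with the pin. All five targets look alike: round black head 26 mm across, 5 mm thick, white spot, on a 16 mm rubber neck. This one's top starts 22.5 to 25.5 mm above the crown, 11 to 14 mm higher than the rest (11.5 mm, home). Which place on the crown it has changes from run to run.
- target_a_pin (a joint): how far the popped-up target's pin is pushed down (m): 0 to 0.003 at the start, 0.014 fully home against its stop. It slides straight down against a steady friction of about 2.5 N and stays where it is left; pulled, it would come up (negative values). The head sits on a rubber cushion that gives 1 mm per 3.5 N (6 mm at most) and springs back, so press about 1 mm beyond the home height.
- target_a: the popped-up target: origin on the crown's upper face, under the centre of its head
- target_b: one of the four targets that are already home: origin on the crown's upper face under the centre of its head, whose top is 11.5 mm above; z up. Leave it alone.
- target_c: one of the four targets that are already home: origin on the crown's upper face under the centre of its head, whose top is 11.5 mm above; z up. Leave it alone.
- target_d: one of the four targets that are already home: origin on the crown's upper face under the centre of its head, whose top is 11.5 mm above; z up. Leave it alone.
- target_e: one of the four targets that are already home: origin on the crown's upper face under the centre of its head, whose top is 11.5 mm above; z up. Leave it alone.
- spray_can: Bystander, loose: a capped, upright matting-spray can, 52 mm across and 120 mm tall; origin at the centre of its underside.
- ref_ball: Bystander, loose: a white scan reference ball, 38 mm across, on a slim stem and a 60 mm round foot, 87 mm tall; origin at the centre of its underside.
- screwdriver: Bystander, loose: a screwdriver lying on the table between the robot and the cover.
- clamp: Bystander, loose: a small black screw clamp lying on the table beyond the cover, body 60 x 20 x 42 mm; origin at the centre of its underside.

How it is judged:
By the outcome, as a careful person would: the job done as asked, in the order asked, and still so for the second after the job is handed in, with the robot touching nothing.
It also fails if it takes over 32 s, if anything falls off the work surface, if the arm or the gripper's body presses on something with over 40 N, if the wrist force passes 120 N, or if a joint passes its speed limit or range.

## Robot

A 6-joint arm with a two-finger parallel gripper is mounted at the origin on the work surface. World frame = base frame: x ahead of the robot, y to its left, z up, the work surface at z = 0. Lengths are in m, angles in degrees, forces in N, time in s.
With the tool pointing down it reaches from about 0.4 to 0.825 m from the base axis. Payload 7 kg.
Tool frame: the origin (TCP) lies midway between the tips of the shut fingers; the grasp point (between the pads) lies 19 mm behind it; z points along the fingers, y is the direction in which the jaws open and shut (so a half turn about z gives the same grasp; the last joint's range is limited). The gripper opens to 88 mm and grips with 3 to 60 N. Pads are 19 mm wide; open, the fingers measure 130 mm over their backs; the gripper's body (78 mm by 193 mm) begins 47 mm behind the grasp point.
Start: joints at [91.794, 20.546, 0.682, 0, -70.136, -16.507], TCP at [0.171, 0.653, 0.227] pointing down, gripper open.
Joint ranges: [-176.03, 176.03], [-82.01, 121.73], [-58.28, 71.71], [-173.87, 95.51], [-174.79, -0.11], [-173.66, 173.66]. Speed limits (degrees/s): [136.94, 136.94, 172.46, 180, 180, 180].

## Interface

Orientations are given as [roll, pitch, yaw] about the fixed x, y, z axes, in that order (R = Rz(yaw) Ry(pitch) Rx(roll)).
In Python, from plant import ctrl, snapshot gives the robot as it stands.
- The arm moves only by the shell command python3 -m pendant 'ROWS'. ROWS is JSON, a list of rows, each a list of 7 numbers: the shift along the tool's x, y, z in m, then the turn, a rotation vector about the tool's x, y, z in rad, then the opening, from -1 (shut) to 1 (fully open), so that 0 is half open. In form: [[x, y, z, ax, ay, az, jaw], ...]. A call has 1 to 12 rows; each row is the pose to reach, as a shift and turn from the pose commanded when the call began, along the tool's axes at that moment; what a row does not reach only later rows make up. A row lasts 1/8 s, in which the tool goes at most 62.5 mm and 10.7 degrees, less where a joint would pass 70% of its speed; a pose out of reach is approached as far as the arm can. A call with a gripper value outside its range is refused whole. The fingers move at their own pace and stop on an object; the grip force is fixed at half the most. Time passes only in rows, so rows that repeat a pose let the fingers close. It gives the time, the measured TCP pose, the force and the opening at its end, in the units of the state.
- ctrl.get_obs(): the state, without advancing time (a new reading comes with each control period).
- snapshot(name): name is "scene" or "side" or "wrist"; returns a dict with "image" (384x512x3 uint8, blue, green, red), "mtx" (3x3 intrinsics, pixels), "k1" (the pictures are not rectified: a ray, as slopes to the right and down, at radius r is drawn at 1 + k1 r^2 times it, then the intrinsics apply), "eye" and "attitude" of the camera in the world; the wrist camera has in their place "tool_from_camera" (4x4, takes a point from camera to tool coordinates, whose origin is the TCP and whose axes are the flange's). Camera axes: x right, y up, looking along -z (the intrinsics and any distortion apply to the point x, -y, -z); pixel columns grow to the right and rows downward; lengths in m; the calibration is good to about 2 mm. A picture is of the moment at which its call begins: read the wrist's pose just before it. There is no depth.
- ctrl.close_job(): hands the job in, once; it reports no verdict.
The state is a dict: "clock": time; "joint_pos": joint angles; "qvel": joint speeds; "tau": joint torques, N m; "tool_pos": TCP position; "orientation": TCP orientation; "force": force on the tool from outside, world axes, zero at the start; "moment": the same for the moment, N m; "opening": finger opening in m.
Only numpy, scipy, OpenCV 4.12 (cv2) and the standard library are available. Lean on these libraries where they do the work, as an engineer would, in place of code of your own. Each camera call takes 0.05 s, during which the arm holds its last target.

## Working session

There is one attempt and no reset: what is moved stays moved. The work goes in short steps, Python scripts to look and compute and a shell command to move; the robot and the scene stay as the last step left them, time stands still between calls to the robot, and variables do not carry over. Pictures are saved under pics/ and viewed, and the job is handed in when it is done.

```bash
mkdir -p pics; ls
python3 - <<'E'
from plant import ctrl, snapshot
import cv2
o=ctrl.get_obs(); print(o)
for n in("scene","side","wrist"):
    s=snapshot(n); cv2.imwrite(f"pics/{n}0.png",s["image"]); print(n,{k:v for k,v in s.items() if k!="image"})
E
```

```text
pics
{'clock': 0.0, 'joint_pos': array([ 9.17927362e+01,  2.05925274e+01,  6.34073934e-01, -2.16704054e-02,
       -7.01367709e+01, -1.65076109e+01]), 'qvel': array([-0.00466924, -0.01266066, -0.00087227,  0.00422417, -0.02053553,
       -0.01397407]), 'tau': array([-5.14579770e-04, -5.82719886e+01,  2.93049413e+01,  6.99698031e+00,
        6.92967908e-03, -1.53584938e-04]), 'tool_pos': array([0.17134037, 0.65237734, 0.22560778]), 'orientation': array([ 1.79902912e+02, -7.52834328e-03, -1.47222484e+01]), 'force': array([-0.25028821, -0.61651277, -0.30067355]), 'moment': array([-0.00609608,  0.07495262, -0.01716896]), 'opening': 0.08792536492599544}
scene {'mtx': array([[370.36190175,   0.        , 259.92612542],
       [  0.        , 370.36190175, 187.98938133],
       [  0.        ,   0.        ,   1.        ]]), 'k1': 0.040897081970110376, 'eye': array([0.94720719, 0.6660293 , 0.69976928]), 'attitude': array([ 50.82118149,   0.37960059, 147.59985209])}
side {'mtx': array([[418.83371291,   0.        , 256.19619031],
       [  0.        , 418.83371291, 193.0530556 ],
       [  0.        ,   0.        ,   1.        ]]), 'k1': -0.11088390037473406, 'eye': array([0.35884831, 0.82787307, 1.03586837]), 'attitude': array([  39.23423617,    0.46880496, -165.39159506])}
wrist {'mtx': array([[268.13304868,   0.        , 257.90223953],
       [  0.        , 268.13304868, 193.83478435],
       [  0.        ,   0.        ,   1.        ]]), 'k1': -0.06424581284677112, 'tool_from_camera': array([[-1.30060348e-04,  9.55207387e-01,  2.95937207e-01,
         8.09964212e-02],
       [ 9.99999866e-01,  2.72310277e-04, -4.39459639e-04,
        -2.95061796e-04],
       [-5.00361837e-04,  2.95937110e-01, -9.55207295e-01,
        -1.57995912e-01],
       [ 0.00000000e+00,  0.00000000e+00,  0.00000000e+00,
         1.00000000e+00]])}
```

View pics/scene0.png

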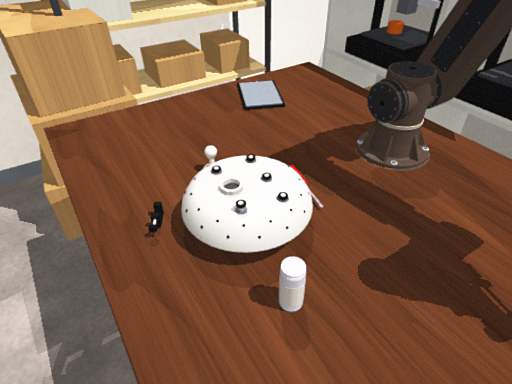

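View pics/side0.png

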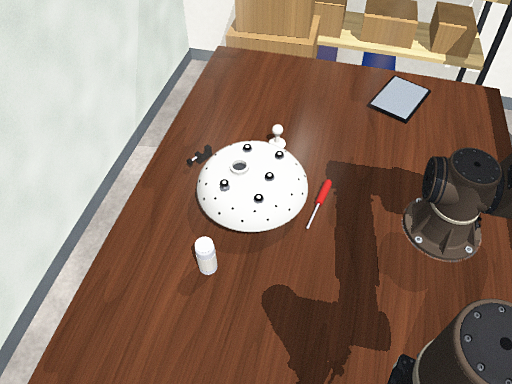

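View pics/wrist0.png

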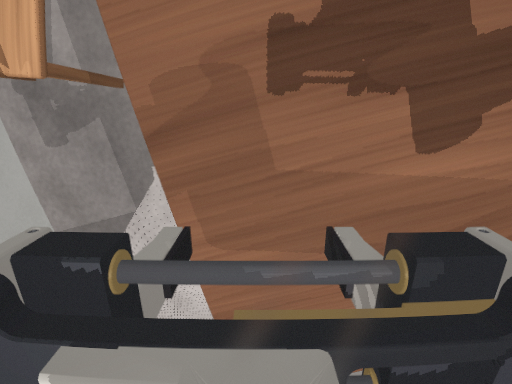

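The scene view shows five targets at about (216,170), (250,158), (267,177), (283,197) and (241,206). The last one shows a grey neck, so it looks like the popped one; in the side view it is at (224,185). I'll enlarge both views and triangulate.

```bash
cat > h.py <<'E'
import numpy as np, cv2
from scipy.spatial.transform import Rotation as R
def ray(s,px,obs=None):
    K=s["mtx"];k=s["k1"]
    xy=cv2.undistortPoints(np.array([[px]],float),K,np.array([k,0,0,0,0.]))[0,0]
    d=np.array([xy[0],-xy[1],-1.])
    if "eye" in s:
        Rm=R.from_euler("xyz",s["attitude"],degrees=True).as_matrix(); e=np.array(s["eye"])
    else:
        Rt=R.from_euler("xyz",obs["orientation"],degrees=True).as_matrix();T=s["tool_from_camera"]
        Rm=Rt@T[:3,:3]; e=obs["tool_pos"]+Rt@T[:3,3]
    d=Rm@d; return e,d/np.linalg.norm(d)
def proj(s,P,obs=None):
    if "eye" in s:
        Rm=R.from_euler("xyz",s["attitude"],degrees=True).as_matrix(); e=np.array(s["eye"])
    else:
        Rt=R.from_euler("xyz",obs["orientation"],degrees=True).as_matrix();T=s["tool_from_camera"]
        Rm=Rt@T[:3,:3]; e=obs["tool_pos"]+Rt@T[:3,3]
    c=Rm.T@(np.array(P)-e); x=c[0]/-c[2]; y=-c[1]/-c[2]; f=1+s["k1"]*(x*x+y*y)
    return s["mtx"][0,0]*x*f+s["mtx"][0,2], s["mtx"][1,1]*y*f+s["mtx"][1,2]
def plane(s,px,z,obs=None):
    e,d=ray(s,px,obs); return e+d*(z-e[2])/d[2]
def tri(a,b):
    (e1,d1),(e2,d2)=a,b
    t=np.linalg.lstsq(np.c_[d1,-d2],e2-e1,rcond=None)[0]
    p,q=e1+t[0]*d1,e2+t[1]*d2
    return (p+q)/2,np.linalg.norm(p-q)
def blobs(img,roi,thr,amin,amax):
    x0,y0,x1,y1=roi
    m=(img[y0:y1,x0:x1].max(2)<thr).astype(np.uint8)
    # fill holes
    cs,_=cv2.findContours(m,cv2.RETR_EXTERNAL,cv2.CHAIN_APPROX_NONE)
    out=[]
    for c in cs:
        f=np.zeros_like(m); cv2.drawContours(f,[c],-1,1,-1); A=f.sum()
        if amin<=A<=amax:
            M=cv2.moments(f,True); x,y,w,h=cv2.boundingRect(c)
            out.append((M["m10"]/A+x0,M["m01"]/A+y0,int(A),w,h))
    return out
E
python3 - <<'E'
from h import *
from plant import ctrl,snapshot
B={}
for n,roi in(("scene",(180,145,320,250)),("side",(190,130,315,235))):
    s=snapshot(n);b=blobs(s["image"],roi,90,25,400)
    print(n);[print(np.round(t,1),np.round(plane(s,t[:2],.129),4)) for t in b]
    x0,y0,x1,y1=roi
    cv2.imwrite(f"pics/{n}z.png",cv2.resize(s["image"][y0:y1,x0:x1],None,fx=5,fy=5,interpolation=cv2.INTER_CUBIC))
    B[n]=(s,b)
for t in B["scene"][1]:
    for u in B["side"][1]:
        p,g=tri(ray(B["scene"][0],t[:2]),ray(B["side"][0],u[:2]))
        if g<.006 and .1<p[2]<.17: print(np.round(t[:2]),np.round(u[:2]),np.round(p,4),round(g,4))
E
```

```text
scene
[280.5 246.6  44.   19.    8. ] [0.6413 0.2552 0.129 ]
[240.4 204.5  44.   10.    9. ] [0.6454 0.0991 0.129 ]
[282.4 197.3  46.   10.    8. ] [0.5492 0.1308 0.129 ]
[265.7 177.2  38.    9.    7. ] [0.5395 0.044  0.129 ]
[215.7 170.1  36.    9.    6. ] [ 0.6321 -0.0518  0.129 ]
[198.1 167.1  43.   10.    6. ] [ 0.6648 -0.0885  0.129 ]
[250.2 158.   44.    9.    8. ] [ 0.5285 -0.05    0.129 ]
side
[258.1 197.2  54.    9.    7. ] [0.544  0.1263 0.129 ]
[221.2 220.9 235.   73.   47. ] [0.6188 0.2283 0.129 ]
[223.3 184.   34.    8.    8. ] [0.6522 0.1039 0.129 ]
[268.8 175.3  48.    9.    7. ] [0.5343 0.0399 0.129 ]
[278.6 153.9  42.    8.    7. ] [ 0.5255 -0.0516  0.129 ]
[202.  155.3 205.   22.   22. ] [0.7493 0.0105 0.129 ]
[246.6 147.2  25.    8.    6. ] [ 0.6273 -0.0558  0.129 ]
[269.7 136.1  37.    9.    7. ] [ 0.5699 -0.1214  0.129 ]
[240. 204.] [223. 184.] [0.65   0.109  0.1373] 0.0023
[282. 197.] [258. 197.] [0.5448 0.1237 0.1233] 0.0028
[266. 177.] [269. 175.] [0.5351 0.0362 0.1233] 0.0021
[216. 170.] [247. 147.] [ 0.6287 -0.0604  0.1232] 0.0016
[250. 158.] [279. 154.] [ 0.526  -0.0544  0.1258] 0.0005
```

View pics/scenez.png

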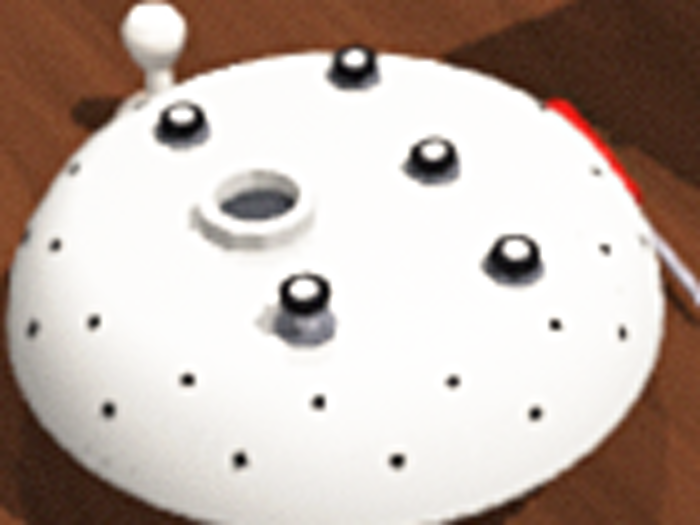

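View pics/sidez.png

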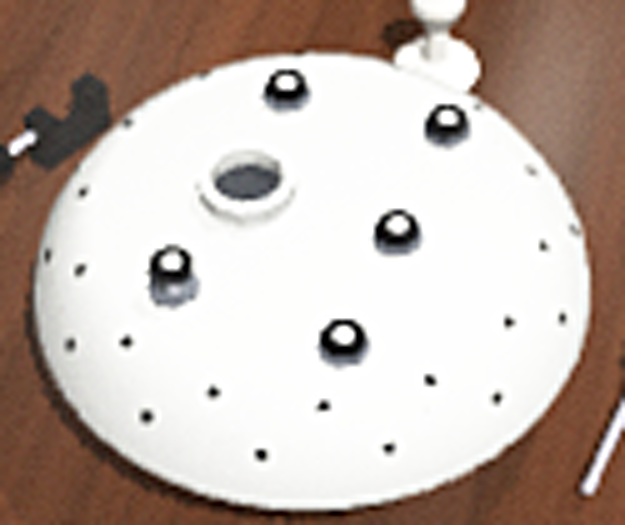

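Run:
```python
from h import *
from plant import ctrl
o=ctrl.get_obs();Rt=R.from_euler("xyz",o["orientation"],degrees=True).as_matrix()
print(np.round(Rt,3),np.round(Rt.T@(np.array([.649,.106,.2256])-o["tool_pos"]),4),o["clock"])
```

```text
[[ 0.967 -0.254 -0.   ]
 [-0.254 -0.967 -0.001]
 [ 0.     0.001 -1.   ]] [0.6008 0.4074 0.0009] 0.25
```

The popped target is confirmed at scene pixel (240,204) and side pixel (223,184). Its head stands on a visible grey neck and triangulates 13 mm above the others. I'll move over it high up with the jaws shut, stopping short so the wrist camera can see it.

```bash
python3 -m pendant '[[0.045,0.033,0,0,0,0,-1],[0.09,0.066,0,0,0,0,-1],[0.135,0.099,0,0,0,0,-1],[0.18,0.132,0,0,0,0,-1],[0.23,0.168,0,0,0,0,-1],[0.28,0.204,0,0,0,0,-1],[0.33,0.24,0,0,0,0,-1],[0.38,0.277,0,0,0,0,-1],[0.43,0.313,0,0,0,0,-1],[0.48,0.35,0,0,0,0,-1],[0.525,0.382,0,0,0,0,-1],[0.56,0.407,0,0,0,0,-1]]'
python3 -m pendant '[[0,0,0,0,0,0,-1],[0,0,0,0,0,0,-1],[0,0,0,0,0,0,-1]]'
python3 - <<'E'
from h import *
from plant import ctrl,snapshot
o=ctrl.get_obs(); s=snapshot("wrist");cv2.imwrite("pics/w1.png",s["image"]);print(o)
np.save("o1.npy",{"o":o,"s":s})
E
```

```text
clock: 1.75
tool_pos: [0.6108, 0.1149, 0.2264]
orientation: [180.0, 0.0, -14.8]
force: [0.1, 0.3, 0.2]
opening: 0.0001
clock: 2.12
tool_pos: [0.6092, 0.1177, 0.2267]
orientation: [-180.0, -0.0, -14.7]
force: [-0.2, 0.3, 0.3]
opening: 0.0005
{'clock': 2.125, 'joint_pos': array([ 2.89391088e+01,  1.54535336e+01, -6.57222166e+00, -6.49243480e-03,
       -6.79634770e+01,  4.64128878e+01]), 'qvel': array([ 0.42425938, -0.19532028,  0.00686196,  0.00530169,  0.06468403,
        0.06546653]), 'tau': array([-5.15459441e-01, -5.05473089e+01,  2.89405167e+01,  6.84450254e+00,
        8.01457884e-02, -5.75976752e-03]), 'tool_pos': array([0.60922995, 0.11773483, 0.22672832]), 'orientation': array([-1.79988217e+02, -3.64967163e-03, -1.46504392e+01]), 'force': array([-0.22388833,  0.32018288,  0.33382837]), 'moment': array([ 0.0408197 ,  0.00103074, -0.01264901]), 'opening': 0.0005405421733377587}
```

View pics/w1.png

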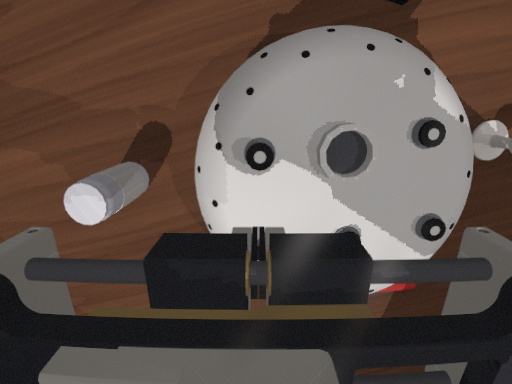

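The popped target's head is at about (259,156), directly ahead of the fingertips. The ring is at (347,152).

Run:
```python
from h import *
from plant import ctrl,snapshot
D=np.load("o1.npy",allow_pickle=True).item();o,s=D["o"],D["s"]
im=s["image"];c=im[130:185,230:290]
cv2.imwrite("pics/w1z.png",cv2.resize(c,None,fx=10,fy=10,interpolation=cv2.INTER_CUBIC))
Rt=R.from_euler("xyz",o["orientation"],degrees=True).as_matrix()
g=im.max(2)
for nm,(x,y) in dict(A=(259,156),r=(430,133),s=(432,229)).items():
    w=g[y-9:y+10,x-9:x+10];m=(w>110).astype(np.uint8)
    n,l,st,ce=cv2.connectedComponentsWithStats(m)
    k=min((i for i in range(1,n) if st[i,4]>12),key=lambda i:np.hypot(*(ce[i]-9)))
    px=ce[k]+[x-9,y-9]
    z=.144 if nm=="A" else .1315
    P=plane(s,px,z,o);print(nm,st[k],px,P, "tool",np.round(Rt.T@(P-o["tool_pos"]),4))
print(blobs(im,(235,135,285,180),60,100,2000))
sc=snapshot("scene");sd=snapshot("side")
p,gp=tri(ray(sc,(240.4,203.5)),ray(s,(259.5,156.5),o));print(p,gp)
p,gp=tri(ray(sd,(223.3,183.5)),ray(s,(259.5,156.5),o));print(p,gp)
print("ring",plane(s,(347,152),.134,o))
```

```text
A [  4   4  12  12 115] [259.36521739 156.62608696] [0.64915995 0.10613432 0.144     ] tool [0.0416 0.0011 0.0827]
r [ 7  4 11 12 99] [433.17171717 133.77777778] [ 0.62744828 -0.05965295  0.1315    ] tool [0.0625 0.167  0.0952]
s [ 7  6 10  9 70] [434.47142857 230.11428571] [ 0.52488532 -0.05465948  0.1315    ] tool [-0.038   0.1881  0.0952]
[(np.float64(259.2930463576159), np.float64(155.73509933774835), 604, 29, 27)]
[0.64868646 0.10607413 0.13886462] 0.000557244153015248
[0.64921477 0.10696415 0.13606493] 0.00282546501778453
ring [0.63115967 0.02546833 0.134     ]
```

View pics/w1z.png

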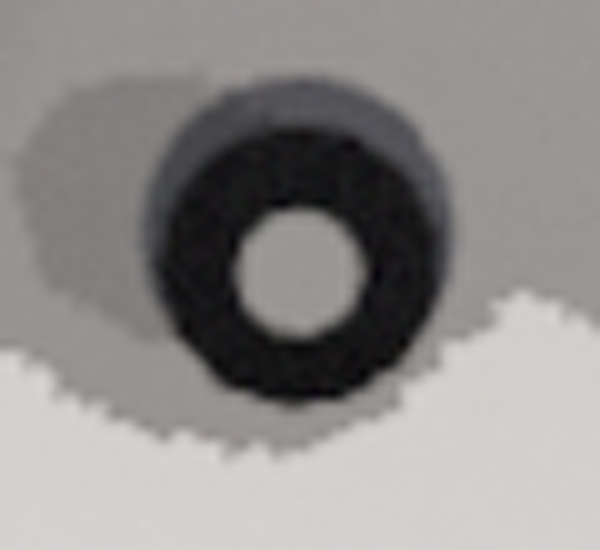

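```bash
python3 -m pendant '[[0.02,0.0005,0,0,0,0,-1],[0.0415,0.001,0,0,0,0,-1],[0.0415,0.001,0.02,0,0,0,-1],[0.0415,0.001,0.045,0,0,0,-1],[0.0415,0.001,0.062,0,0,0,-1],[0.0415,0.001,0.066,0,0,0,-1],[0.0415,0.001,0.066,0,0,0,-1],[0.0415,0.001,0.066,0,0,0,-1]]'
python3 - <<'E'
from h import *
from plant import ctrl,snapshot
o=ctrl.get_obs();print(o["tool_pos"],o["force"],o["orientation"])
for n in("scene","side"):
    s=snapshot(n);x,y=map(int,proj(s,o["tool_pos"]));print(n,x,y)
    cv2.imwrite(f"pics/{n}2.png",cv2.resize(s["image"][y-40:y+40,x-50:x+50],None,fx=6,fy=6,interpolation=cv2.INTER_CUBIC))
E
```

```text
clock: 3.28
tool_pos: [0.6501, 0.1057, 0.1616]
orientation: [-180.0, -0.1, -14.7]
force: [0.2, -0.8, 0.3]
opening: 0.0003
[0.65014495 0.10567883 0.16162596] [ 0.19547882 -0.75592336  0.32591531] [-1.79951649e+02 -7.89737561e-02 -1.46992730e+01]
scene 239 195
side 222 176
```

View pics/scene2.png

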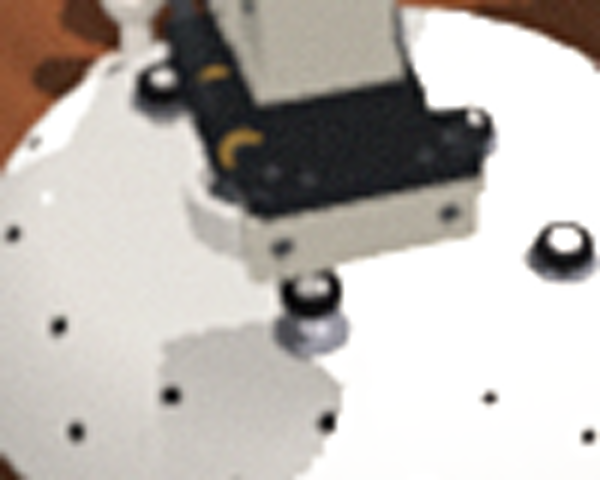

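View pics/side2.png

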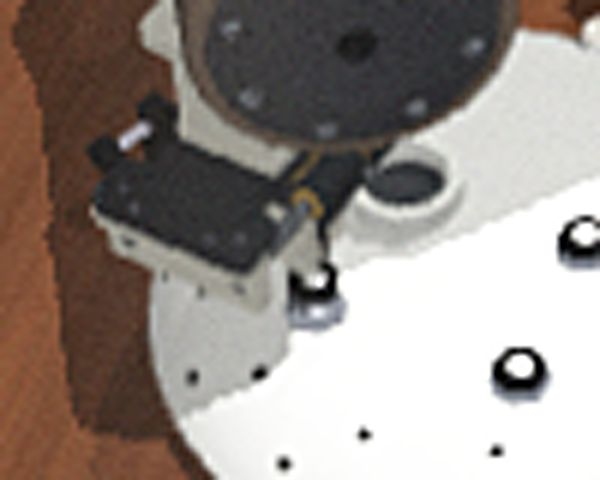

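The fingertips are over the head in both views and the grey neck is clear below. I'll press down slowly now.

```bash
python3 -m pendant '[[-0.001,0,0.006,0,0,0,-1],[-0.001,0,0.012,0,0,0,-1],[-0.001,0,0.015,0,0,0,-1],[-0.001,0,0.018,0,0,0,-1],[-0.001,0,0.02,0,0,0,-1],[-0.001,0,0.022,0,0,0,-1],[-0.001,0,0.022,0,0,0,-1],[-0.001,0,0.022,0,0,0,-1]]'
```

```text
clock: 4.38
tool_pos: [0.6487, 0.1057, 0.1386]
orientation: [-180.0, -0.0, -14.7]
force: [-0.7, -0.7, 1.2]
opening: 0.0004
```

```bash
python3 -m pendant '[[0,0,0.002,0,0,0,-1],[0,0,0.004,0,0,0,-1],[0,0,0.005,0,0,0,-1],[0,0,0.006,0,0,0,-1],[0,0,0.006,0,0,0,-1],[0,0,0.006,0,0,0,-1]]'; python3 -m pendant '[[0,0,0.001,0,0,0,-1],[0,0,0.001,0,0,0,-1],[0,0,0.001,0,0,0,-1]]'
```

```text
clock: 5.12
tool_pos: [0.6488, 0.1058, 0.1326]
orientation: [-180.0, -0.0, -14.7]
force: [0.3, -0.5, 0.5]
opening: 0.0002
clock: 5.5
tool_pos: [0.6488, 0.1058, 0.1316]
orientation: [-180.0, -0.0, -14.7]
force: [1.0, 0.3, 1.2]
opening: 0.0001
```

```bash
python3 -m pendant '[[0,0,0.0005,0,0,0,-1],[0,0,0.001,0,0,0,-1],[0,0,0.001,0,0,0,-1],[0,0,0.001,0,0,0,-1]]'
python3 - <<'E'
from h import *
from plant import ctrl,snapshot
o=ctrl.get_obs();print(o["tool_pos"],o["force"])
for n in("scene","side"):
    s=snapshot(n);x,y=map(int,proj(s,o["tool_pos"]));print(n,x,y)
    cv2.imwrite(f"pics/{n}3.png",cv2.resize(s["image"][y-40:y+40,x-50:x+50],None,fx=6,fy=6,interpolation=cv2.INTER_CUBIC))
    print(ctrl.get_obs()["force"])
E
```

```text
clock: 6.0
tool_pos: [0.6488, 0.1057, 0.1308]
orientation: [-180.0, -0.0, -14.7]
force: [-0.1, 0.1, 3.8]
opening: 0.0006
[0.64878063 0.10572254 0.13075839] [-0.09476192  0.07916934  3.80216061]
scene 240 206
[ 0.11308119 -0.79852837  4.40236689]
side 224 184
[0.52285244 0.31894066 3.66556025]
```

View pics/scene3.png

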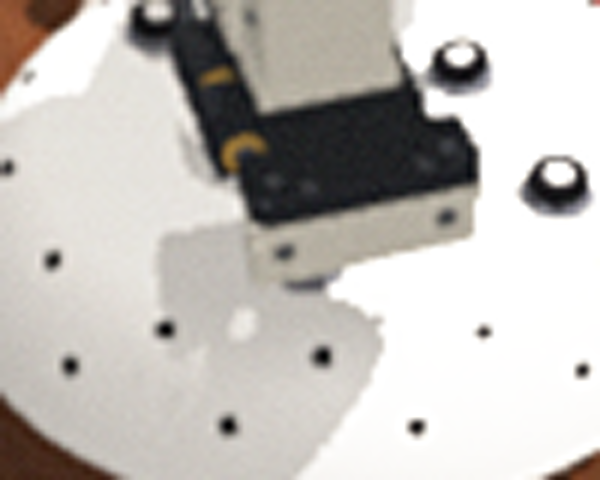

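View pics/side3.png

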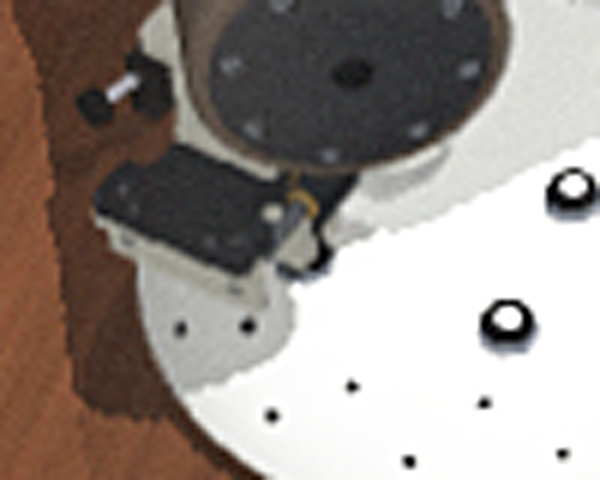

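The force rose to about 4 N at z = 0.1308, above the 2.5 N sliding friction. If the pin is on its stop, another 1 mm should add about 3.5 N.

```bash
python3 -m pendant '[[0,0,0.0005,0,0,0,-1],[0,0,0.001,0,0,0,-1],[0,0,0.001,0,0,0,-1],[0,0,0.001,0,0,0,-1]]'
```

```text
clock: 6.6
tool_pos: [0.6488, 0.1057, 0.13]
orientation: [-180.0, -0.0, -14.7]
force: [0.1, -0.2, 6.3]
opening: 0.0004
```

The force is 6.3 N and rising at the cushion's rate, so the pin is on its stop. I'll draw straight up, then move aside and check.

```bash
python3 -m pendant '[[0,0,-0.003,0,0,0,-1],[0,0,-0.01,0,0,0,-1],[0,0,-0.03,0,0,0,-1],[0,0,-0.06,0,0,0,-1],[0,0,-0.1,0,0,0,-1],[-0.03,-0.05,-0.11,0,0,0,-1],[-0.04,-0.11,-0.11,0,0,0,-1],[-0.05,-0.17,-0.11,0,0,0,-1],[-0.06,-0.2,-0.11,0,0,0,-1],[-0.06,-0.2,-0.11,0,0,0,-1],[-0.06,-0.2,-0.11,0,0,0,-1]]'
python3 - <<'E'
from h import *
from plant import ctrl,snapshot
B={}
for n,roi in(("scene",(180,145,320,250)),("side",(190,130,315,235))):
    s=snapshot(n);b=blobs(s["image"],roi,90,20,400)
    x0,y0,x1,y1=roi
    cv2.imwrite(f"pics/{n}4.png",cv2.resize(s["image"][y0:y1,x0:x1],None,fx=5,fy=5,interpolation=cv2.INTER_CUBIC))
    cv2.imwrite(f"pics/{n}4f.png",s["image"])
    B[n]=(s,b)
for t in B["scene"][1]:
    for u in B["side"][1]:
        p,g=tri(ray(B["scene"][0],t[:2]),ray(B["side"][0],u[:2]))
        if g<.006 and .1<p[2]<.17: print(np.round(t[:2],1),np.round(u[:2],1),np.round(p,4),round(g,4))
print(ctrl.get_obs()["force"])
E
```

```text
clock: 7.98
tool_pos: [0.6411, 0.3137, 0.2393]
orientation: [180.0, 0.0, -14.7]
force: [-0.1, -0.6, -0.1]
opening: 0.0002
[-0.40737289 -1.10652567  0.02726683]
```

View pics/scene4.png

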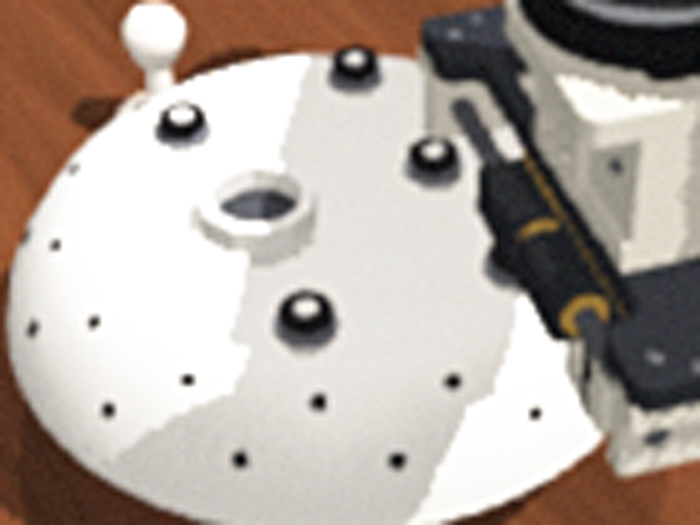

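View pics/side4.png

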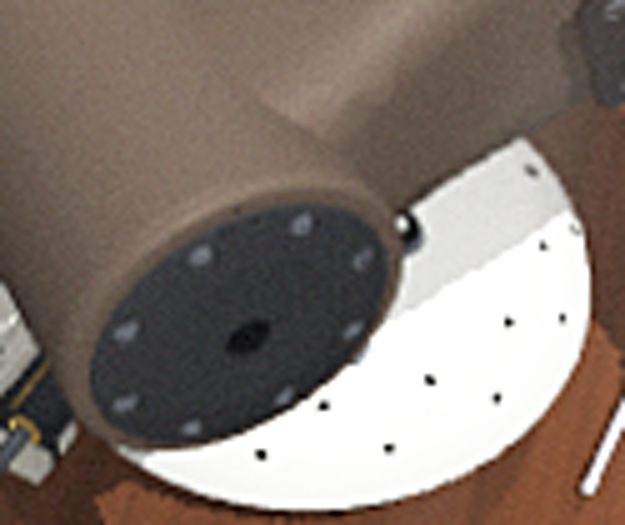

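View pics/scene4f.png

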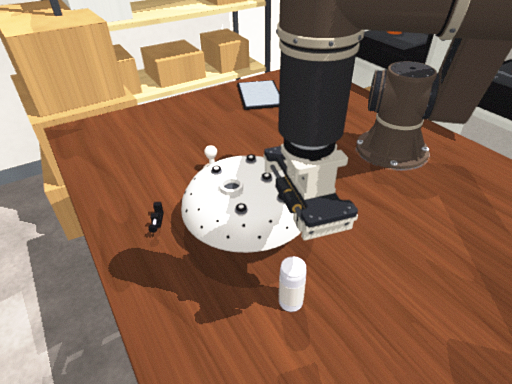

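In the scene view the target now sits low like the others, with no neck showing. The arm blocks the side view, so I'll back away further and measure the height.

```bash
python3 -m pendant '[[-0.04,-0.02,0,0,0,0,-1],[-0.09,-0.05,0,0,0,0,-1],[-0.14,-0.08,0,0,0,0,-1],[-0.19,-0.11,0,0,0,0,-1],[-0.24,-0.14,0,0,0,0,-1],[-0.28,-0.17,0,0,0,0,-1],[-0.32,-0.2,0,0,0,0,-1],[-0.34,-0.21,0,0,0,0,-1],[-0.34,-0.21,0,0,0,0,-1],[-0.34,-0.21,0,0,0,0,-1]]'
python3 - <<'E'
from h import *
from plant import ctrl,snapshot
B={}
for n,roi in(("scene",(180,145,320,250)),("side",(190,130,315,235))):
    s=snapshot(n);b=blobs(s["image"],roi,90,20,400)
    x0,y0,x1,y1=roi
    cv2.imwrite(f"pics/{n}5.png",cv2.resize(s["image"][y0:y1,x0:x1],None,fx=5,fy=5,interpolation=cv2.INTER_CUBIC))
    old=cv2.imread(f"pics/{n}0.png"); cv2.imwrite(f"pics/{n}d.png",cv2.absdiff(old,s["image"])); cv2.imwrite(f"pics/{n}5f.png",s["image"])
    B[n]=(s,b)
for t in B["scene"][1]:
    for u in B["side"][1]:
        p,g=tri(ray(B["scene"][0],t[:2]),ray(B["side"][0],u[:2]))
        if g<.006 and .1<p[2]<.17: print(np.round(t,1),np.round(u,1),np.round(p,4),round(g,4))
E
```

```text
clock: 9.32
tool_pos: [0.3668, 0.6028, 0.2398]
orientation: [-180.0, -0.0, -14.8]
force: [-0.2, 0.0, 0.0]
opening: 0.0005
[240.4 209.   48.   10.    9. ] [224.1 185.9  33.    9.    7. ] [0.6497 0.1054 0.1222] 0.0009
[282.4 197.3  46.   10.    8. ] [258.1 197.2  54.    9.    7. ] [0.5448 0.1237 0.1233] 0.0028
[265.8 177.2  39.    9.    7. ] [268.8 175.8  32.    9.    7. ] [0.5348 0.0368 0.1228] 0.0009
[215.7 170.1  36.    9.    6. ] [246.6 147.3  26.    8.    7. ] [ 0.6287 -0.0603  0.123 ] 0.0012
[250.2 157.6  60.    9.    8. ] [278.6 153.9  42.    8.    7. ] [ 0.5259 -0.0538  0.1271] 0.0005
```

View pics/side5.png

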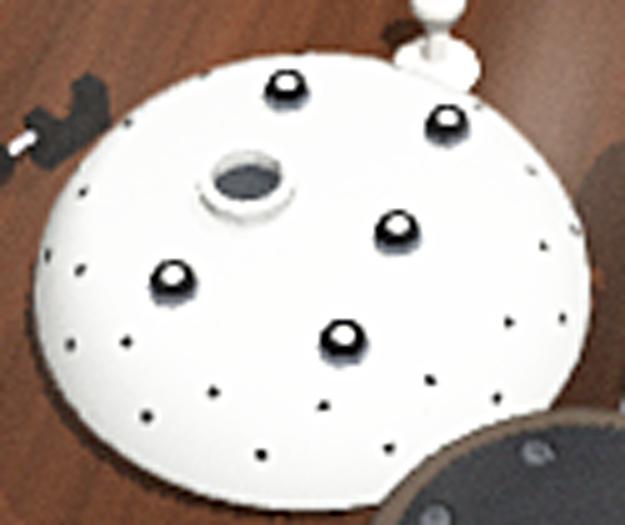

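View pics/scened.png

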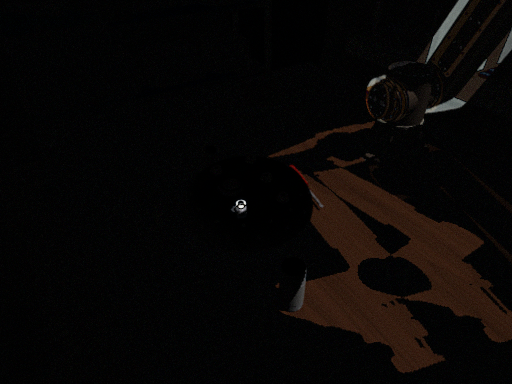

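The target is level: it measures z = 0.122, against about 0.123 for the others. In the before/after difference, the only change on the cover is that target. The rest is arm shadow, including over the can and screwdriver. Handing in.

```bash
python3 -c "
from plant import ctrl
print(ctrl.close_job())"
```

```text
the job is handed in; nothing more can be done
None
```

I pressed the popped-up target, at about x = 0.649, y = 0.106 m, straight down with closed fingertips. I then drew straight up, backed the arm well clear, and handed the job in at about 9.4 s.

- **Fully home:** at the end of the press the force was 6.3 N and rising at about 3 N/mm. That matches the rubber cushion being squeezed with the pin on its stop.
- **Level with the others:** after the press the head triangulates at z = 0.122 m. Three of the other targets read about 0.123 m. The fourth read 0.127 m, but it already read 0.126 m before I started. All these heights read several millimetres low, so only the comparison between targets counts.
- **Nothing else moved:** comparing the scene camera's pictures before and after, the only change on the cover is that target. The differences on the spray can and screwdriver look like the arm's shadow; I did not measure their positions separately.

**Force while sliding:** during the slide it read only about 1 N, below the stated 2.5 N friction, and the readings vary by about 1 N.

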